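Trip-test the breaker and take off the dial lock

TASK

Release this cabinet panel for power-up: press the breaker's test button so that its lever trips over, then swing the lever back until it latches. After that turn the dial of the padlock clockwise (seen from above), feeling the clicks, until the shackle pops out at the right notch, pull the shackle fully open so that it leaves the eye, lift the open lock out of its bracket and finish while still holding it up, clear of everything and at least 20 cm above the bench. Leave the other things on the bench alone.

Things in the scene. Friction and masses are not known exactly. Their poses are not given: they have to be found in the camera images.
- plate: steel mounting plate 350 x 470 mm, 4 mm thick, lying fixed on the bench; origin at the centre of its underside. Along its far (+x) edge a fixed 30 mm wide, 44 mm tall wiring duct (centre x = +150 mm) and a 34 mm tall terminal strip (x 75 to 121, y -39 to +39 mm)
- breaker: black moulded breaker fixed on the plate, 130 (x) x 76 (y) mm, 52 mm tall at its two ends, 70 mm tall over the middle 88 mm of x; origin at the centre of its underside, z up. Its yaw is given; it stands left or right of the lock bracket
- button_top (a point): centre of the top of the round white test button, 16 mm diameter, 8 mm proud of the breaker's top, at (-26, +24) mm from the breaker's origin; it is pressed straight down
- test_button (a joint): travel of the test button, 0 out to 6 mm (0.006) fully down; spring 2 N at first, 5 N when fully down, trips the lever after about 1.5 to 3 mm
- lever_tip (a point): middle of the outer end of the breaker's grey lever, a slab 16 mm wide (breaker y) and 9 mm thick that swings in the breaker's x-z plane; its hinge is at (+8, -12, 60) mm in the breaker frame and the tip 44 mm from the hinge
- lever (a joint): lever angle in rad: 0 = latched on, leaning 0.4 rad towards breaker +x; 0.95 = tripped, leaning 0.55 rad towards breaker -x. A spring (about 2 N at the tip) drives it to tripped unless latched. To reset, push it to +x from its -x side (3 to 6 N, with a bump of up to 20 N at about 0.3 rad where it passes the catch, less when pushed slowly) to its end stop at -0.12; let go, it stays latched near 0
- bracket: dark steel lock bracket fixed on the plate: pocket for the lock with 1.5 mm gap each side, floor 4 mm thick, walls 18 mm tall and 4 mm thick, outside 67 (x) x 79 (y) mm; origin at the centre of its underside. In front of it (-x) at (-38, +23) mm stands a steel eye, x -41 to -35, y 12.5 to 33.5 mm, 26 mm tall, round the shackle's short leg, so the closed lock cannot be lifted out
- lock: grey padlock, about 200 g with its dial and shackle, loose, lying in the bracket's pocket: body 56 (x) x 68 (y) x 24 (z) mm, origin at the centre of its underside; dial on top (+z), shackle out to its -x
- dial_grip (a point): point on the dial's axis at the height to grip it, 10 mm above the lock body's top. The dial is a plain black cylinder 36 mm in diameter, from 1 to 19 mm above the lock body's top, without marks. It clicks every 24 degrees (0.42 rad; about 0.12 N m); the right notch is hidden, 0.55 to 1.47 rad clockwise (from above) of the start. There the shackle pops out about 7 mm and blocks the dial
- shackle_bar (a point): centre of the shackle's cross bar, a square bar 8 mm (lock x) by 54 mm (lock y) by 10 mm tall, 80 mm in front (-x) of the lock's origin when closed and 12 mm above the lock's underside. Two 8 mm legs at lock y = -23 and +23 mm run back to the body; inside the loop there is 38 mm between the legs and 35 mm from the bar to the eye
- shackle (a joint): how far the shackle is out, m: about 0 closed (it is pushed in by about 1.5 mm, to -0.0015, while passing from one click to the next), about 0.007 when popped at the right notch, 0.026 fully open (end stop). It is pulled along lock -x against about 2 N of friction and stays where it is left
- screwdriver: loose screwdriver, 190 mm long, lying on the bench beside the plate; bystander
- ferrule_tray: loose grey tray 100 x 75 x 30 mm with ferrules, on the bench; bystander
- rail_offcut: loose aluminium mounting-rail offcut, 130 x 37 x 9 mm, on the bench; bystander
There are look-alikes about, which are no part of the job. Leave any turquoise look-alike of the lock alone. Of the things that look like the breaker, the larger one is meant.

How it is judged:
By the outcome, as a careful person would: the job done as asked, in the order asked, and still so for the second after the job is handed in, while the arm keeps its last pose, push and grip.
It also fails if it takes over 64 s, if anything falls off the work surface, if the arm or the gripper's body presses on something with over 40 N, if the wrist force passes 120 N, or if a joint passes its speed limit or range.

ROBOT

A 7-joint arm with a two-finger parallel gripper is mounted at the origin on the work surface. World frame = base frame: x ahead of the robot, y to its left, z up, the work surface at z = 0. Lengths are in m, angles in rad, forces in N, time in s.
With the tool pointing down it reaches from about 0.4 to 0.85 m from the base axis. Payload 10.4 kg.
Tool frame: the origin (TCP) lies on the centre line of the jaws, within the pads' length; the fingertips stand 11 mm ahead of it and the grasp point (between the pads) lies 8 mm behind it (tip_reach is the distance from the TCP to the fingertips, in m); z points along the fingers, y is the line along which they close (so a half turn about z gives the same grasp; the last joint's range is limited). The gripper opens to 85 mm and grips with 20 to 120 N. Pads are 22 mm wide; open, the fingers measure 114 mm over their backs; the gripper's body (76 mm by 85 mm) begins 54 mm behind the grasp point. The pads swing forward as they close: fully open they stand 13 mm farther back than shut.
Start: joints at [1.162, 0.332, -0.065, 1.46, 0.022, 1.35, -0.088], TCP at [0.235, -0.579, 0.204] pointing down, gripper open.
Joint ranges: [-2.6, 2.6], [-0.5, 2.12], [-1.47, 1.34], [0.16, 2.42], [-1.27, 4.41], [0.06, 2.06], [-2.6, 2.6]. Speed limits (rad/s): [2.22, 2.22, 2.79, 2.79, 3.14, 3.14, 3.14].

INTERFACE

Orientations are given as a unit quaternion [x, y, z, w].
In Python, from workcell import get_obs, camera, hand_in, tip_reach gives the robot as it stands. The module is installed in compiled form; this text tells all that it offers.
- The arm moves only by the tool move_arm, never from a script. Its argument "plan" is a list of rows, each an object with "delta_pos": the shift along the tool's x, y, z in fractions of the full range, 1 being 1 m, a list of three; "turn": the turn, a rotation vector about the tool's x, y, z in a scale on which 1.0 is 2 pi rad, a list of three; "fingers": the closure, from 0 (fully open) to 1 (shut). A call has 1 to 12 rows; each row is the pose to reach, as a shift and turn from the pose commanded when the call began, along the tool's axes at that moment; what a row does not reach only later rows make up. A row lasts 1/8 s, in which the tool goes at most 62.5 mm and 10.7 degrees, less where a joint would pass 70% of its speed; a pose out of reach is approached as far as the arm can. Shift and turn numbers lie between -1 and 1, and a call with a number outside is refused. A call with a gripper value outside its range is refused whole. The fingers move at their own pace and stop on an object; "force" is the grip in N (left out, the last holds). Time passes only in rows, so rows that repeat a pose let the fingers close. It gives the time, the measured TCP pose, the force, the opening and the grip force at its end, in the units of the state.
- get_obs(): the state, without advancing time (a new reading comes with each control period).
- camera(name): name is "side" or "top"; returns a dict with "color" (480x640x3 uint8, red, green, blue), "range_z" (480x640 float32, m along the optical axis (not along the pixel's ray), 0 where there is no reading), "fx", "fy", "cx", "cy" (pixels), "R" (3x3) and "t" (3): a world point X has camera coordinates R X + t. Camera axes: x right, y down, z forward; pixel columns grow to the right and rows downward; lengths in m; the calibration is good to about 2 mm. A picture is of the moment at which its call begins.
- hand_in(): hands the job in; it is judged then, once.
The state is a dict: "clock": time; "joint_pos": joint angles; "joint_velocities": joint speeds; "tau": joint torques, N m; "position": TCP position; "ee_rot": TCP orientation; "ft_force": force on the tool from outside, world axes, zero at the start; "torque": the same for the moment, N m; "grip_width": opening from 0.0 (shut) to 1.0 (fully open); "grasp_force": force on a finger pad.
Only numpy, scipy, OpenCV 4.12 (cv2) and the standard library are available. Lean on these libraries where they do the work, as an engineer would, in place of code of your own. Each camera call takes 0.05 s, during which the arm holds its last target. There are 200 camera calls.

## Working session

There is one attempt and no reset: what is moved stays moved. The work goes in short steps, Python scripts to look and compute and a tool call to move; the robot and the scene stay as the last step left them, time stands still between calls to the robot, and variables do not carry over. Pictures are saved under pics/ and viewed, at most 10 in all, crops included, and the job is handed in when it is done.

Besides the shell and the picture viewer there is one more tool, called after "Emit:" by a JSON object that holds its "method" and its "body". move_arm: Moves the arm, as the interface text tells. Its arguments: {"type":"object","properties":{"plan":{"type":"array","items":{"type":"object","properties":{"delta_pos":{"type":"array","items":{"type":"number"}},"turn":{"type":"array","items":{"type":"number"}},"fingers":{"type":"number"}}}},"force":{"type":"number"}},"required":["plan"]}

```bash
mkdir -p pics; python3 - <<'E'
from workcell import *
import cv2,numpy as np,pickle
o=get_obs();print(o, tip_reach if not callable(tip_reach) else tip_reach())
for n in("top","side"):
    c=camera(n);pickle.dump(c,open(n+'.pkl','wb'));cv2.imwrite(f'pics/{n}0.png',c['color'][...,::-1])
    print(n,c['fx'],c['fy'],c['cx'],c['cy'],c['R'],c['t'])
E
```

```text
{'clock': 0.0, 'joint_pos': array([ 1.16240751,  0.33285316, -0.06470637,  1.46095407,  0.02158928,
        1.34988259, -0.08848835]), 'joint_velocities': array([ 0.00035483,  0.00147187,  0.00068712,  0.00220788, -0.00076731,
       -0.00070604,  0.0011134 ]), 'tau': array([ 1.49615717e-04, -6.25445008e+01,  4.89232969e-02, -3.91606665e+01,
        1.59991969e-02,  9.91957553e-03, -9.03015177e-06]), 'position': array([ 0.23502636, -0.57868042,  0.20362156]), 'ee_rot': array([ 9.81449741e-01,  1.91718321e-01, -1.60254962e-04, -6.82494036e-04]), 'ft_force': array([-0.63334805,  0.10771396, -0.37321129]), 'torque': array([-0.01471965,  0.03270497,  0.01590791]), 'grasp_force': 0.0, 'grip_width': 0.9984411815019955} 0.011
top 514.5995752549695 514.5995752549695 304.16186539469726 247.9231074281116 [[-0.00290007 -0.9999648  -0.00787327]
 [-0.98926121  0.00401938 -0.14610307]
 [ 0.14612957  0.00736501 -0.98923804]] [0.00151542 0.57475127 0.94760896]
side 537.9902510343439 537.9902510343439 320.2749011532782 243.01187562617918 [[-0.99288431 -0.11890395  0.00652674]
 [-0.07002087  0.53860697 -0.83964255]
 [ 0.09632147 -0.83412492 -0.54310016]] [0.54378402 0.12019607 0.91257201]
```

View pics/top0.png

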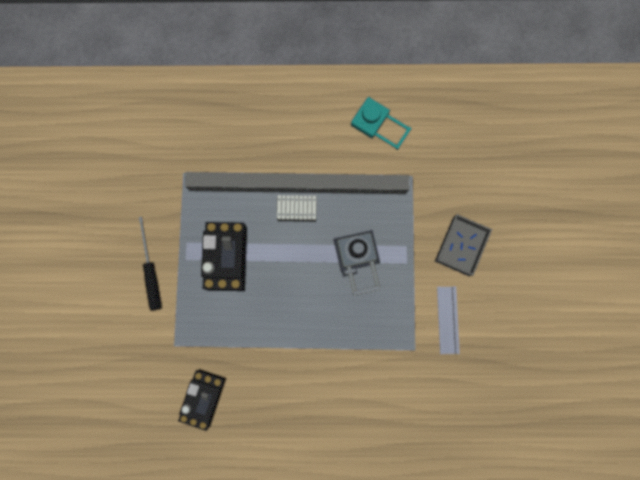

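View pics/side0.png

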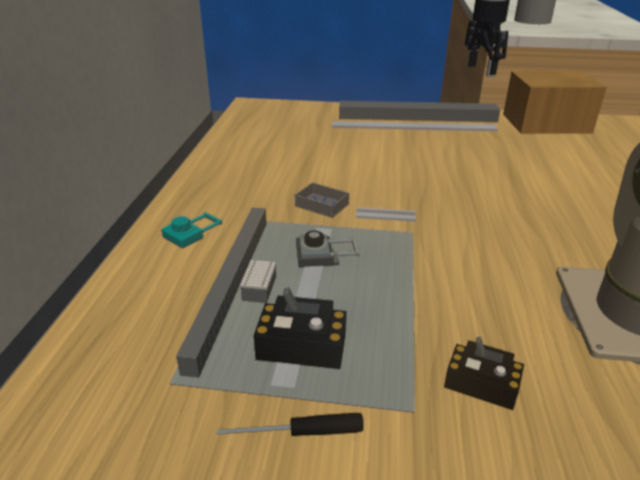

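Top view: the breaker candidates are the large one at (223,257) on the plate and the small one at (202,400) on the bench. The large one is meant. The lock candidates are the grey one at (357,252) in the bracket and the turquoise one at (372,118). The grey one is meant, since turquoise is excluded. I'll confirm both in an enlarged crop.

```bash
cat > h.py <<'E'
import numpy as np,cv2,pickle
def load(n): return pickle.load(open(n+'.pkl','rb'))
def ray(c,u,v):
    d=c['R'].T@np.array([(u-c['cx'])/c['fx'],(v-c['cy'])/c['fy'],1.]); return -c['R'].T@c['t'],d
def onz(c,u,v,z):
    o,d=ray(c,u,v); return o+d*(z-o[2])/d[2]
def tri(c1,p1,c2,p2):
    o1,d1=ray(c1,*p1);o2,d2=ray(c2,*p2)
    s=np.linalg.lstsq(np.c_[d1,-d2],o2-o1,rcond=None)[0]
    a,b=o1+d1*s[0],o2+d2*s[1]; return (a+b)/2,np.linalg.norm(a-b)
def cloud(c):
    v,u=np.mgrid[:480,:640];z=c['range_z']
    P=np.stack([(u-c['cx'])/c['fx']*z,(v-c['cy'])/c['fy']*z,z],-1)
    X=(P-c['t'])@c['R']; X[z==0]=np.nan; return X
E
python3 - <<'E'
from h import *
t=load('top');s=load('side')
f=lambda im,x,y,w,h,k:cv2.resize(im[y:y+h,x:x+w],(w*k,h*k),interpolation=cv2.INTER_CUBIC)
a=f(t['color'],190,212,65,85,5);b=f(t['color'],325,220,65,85,5)
d=f(s['color'],245,280,110,90,3);e=f(s['color'],285,220,85,90,3)
top=np.hstack([a,b])[:330];bot=np.hstack([d,e]);W=max(top.shape[1],bot.shape[1])
pad=lambda i:cv2.copyMakeBorder(i,0,0,0,W-i.shape[1],cv2.BORDER_CONSTANT)
cv2.imwrite('pics/crop.png',np.vstack([pad(top),pad(bot)])[:600,:,::-1])
X=cloud(t)
for n,(u,v) in dict(plate=(300,300),bench=(300,420),brk=(225,275),brkend=(205,230),button=(208,267),dial=(358,249),body=(343,255)).items(): print(n,X[v,u].round(4))
E
```

```text
plate [0.4768 0.0083 0.0022]
bench [ 2.484e-01  8.800e-03 -2.000e-04]
brk [0.5203 0.1462 0.0717]
brkend [0.6049 0.1852 0.0731]
button [0.5338 0.1754 0.0854]
dial [ 0.5706 -0.1028  0.0532]
body [ 0.5623 -0.0758  0.0306]
```

View pics/crop.png

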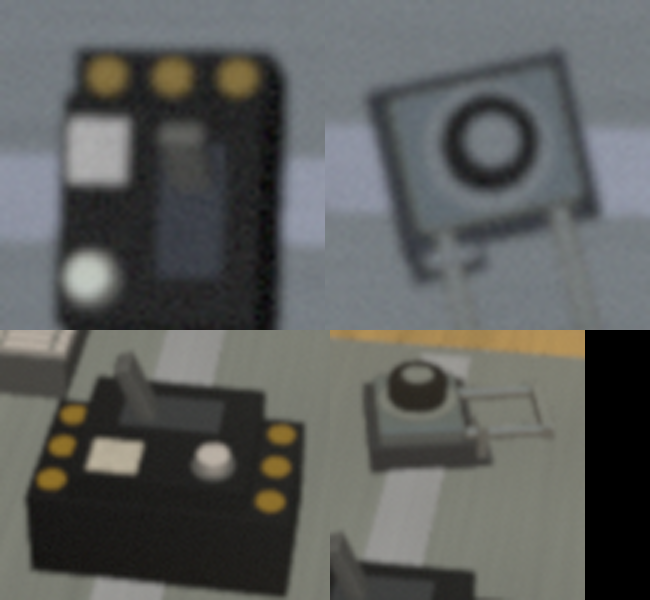

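The crop confirms the large black breaker: white test button at top-view pixel (208,267), lever leaning towards the far side. It also confirms the grey padlock: dial at (358,248), shackle towards the robot, eye at the left leg. Next I measure both.

```bash
python3 - <<'E'
from h import *
t=load('top');s=load('side')
def blobs(c,win,lo,hi,hsv=True,amin=8):
    x,y,w,h=win;im=cv2.resize(c['color'][y:y+h,x:x+w],None,fx=4,fy=4,interpolation=cv2.INTER_CUBIC)
    m=cv2.inRange(cv2.cvtColor(im,cv2.COLOR_RGB2HSV),lo,hi)
    r=[]
    for k in cv2.findContours(m,cv2.RETR_EXTERNAL,cv2.CHAIN_APPROX_NONE)[0]:
        a=cv2.contourArea(k)/16
        if a>amin:
            M=cv2.moments(k);(p,q),(W,H),an=cv2.minAreaRect(k)
            g=lambda p,q:((p+.5)/4-.5+x,(q+.5)/4-.5+y)
            r.append((np.round(g(M['m10']/M['m00'],M['m01']/M['m00']),2),round(a,1),np.round(g(p,q),2),np.round([W/4,H/4,an],1)))
    return r
P=lambda n,r:[print(n,*i) for i in r]
P('amber t',blobs(t,(195,215,60,85),(10,90,80),(35,255,255)))
P('amber s',blobs(s,(245,285,110,90),(10,90,80),(35,255,255)))
P('white t',blobs(t,(199,255,20,25),(0,0,130),(179,60,255)))
P('white s',blobs(s,(305,310,22,26),(0,0,130),(179,90,255)))
P('dialdark t',blobs(t,(340,236,35,28),(0,0,0),(179,255,60)))
P('dialdark s',blobs(s,(300,225,32,30),(0,0,0),(179,255,70)))
# bracket/lock body by depth, top cloud
X=cloud(t);b=X[225:280,328:385];z=b[...,2]
for lo,hi in((.024,.04),(.045,.06)):
    q=b[(z>lo)&(z<hi)];k=(q[:,:2]*1e4).astype(np.float32);(c,wh,an)=cv2.minAreaRect(k);print(lo,len(q),np.median(q[:,2]),np.array(c)/1e4,np.array(wh)/1e4,an,q[:,:2].mean(0))
b=X[215:297,195:255];z=b[...,2];q=b[(z>.062)&(z<.08)];c,wh,an=cv2.minAreaRect((q[:,:2]*1e4).astype(np.float32));print('brk',np.median(q[:,2]),np.array(c)/1e4,np.array(wh)/1e4,an)
print('plate z',np.median(X[300:340,200:400,2]),'bench',np.median(X[420:470,250:500,2]))
E
```

```text
amber t [235.   283.54] 51.4 [234.88 283.5 ] [ 8.2  8.  90. ]
amber t [221.73 283.35] 50.3 [221.81 283.31] [ 8.   8.1 45. ]
amber t [208.48 283.13] 50.1 [208.57 283.22] [ 8.   8.  26.6]
amber t [237.11 226.99] 46.9 [237.12 227.12] [ 7.5  8.  90. ]
amber t [224.04 226.83] 47.4 [224.   226.88] [ 7.5  7.8 90. ]
amber t [210.93 226.56] 47.7 [210.88 226.62] [ 7.5  8.  90. ]
amber s [334.6  336.66] 58.8 [334.62 336.62] [ 7.5 10.  90. ]
amber s [261.69 329.22] 55.1 [261.75 329.12] [ 7.   9.8 90. ]
amber s [336.62 325.16] 55.2 [336.62 325.25] [ 7.2  9.5 90. ]
amber s [265.29 318.13] 49.3 [265.25 318.12] [ 7.   8.8 90. ]
amber s [338.43 314.29] 51.9 [338.46 314.24] [ 9.2  7.4 18.4]
amber s [268.96 307.6 ] 44.8 [268.88 307.62] [ 6.5  8.5 90. ]
white t [207.09 266.84] 64.2 [207.12 266.88] [ 9.  9. 90.]
white t [199.56 257.01] 9.8 [199.75 257.62] [ 6.   2.2 90. ]
white s [315.71 322.03] 73.7 [315.81 321.69] [ 9.9  9.4 45. ]
dialdark t [357.53 248.19] 240.8 [357.62 248.12] [17.5 17.5 90. ]
dialdark s [313.63 240.21] 183.2 [313.61 239.1 ] [19.4 14.8  4.3]
0.024 802 0.031579278749475206 [ 0.55843867 -0.10580853] [0.09600699 0.07795692] 11.255688667297363 [ 0.56904158 -0.1022997 ]
0.045 293 0.051094156217977894 [ 0.57435762 -0.10364529] [0.03650343 0.03595359] 50.37348175048828 [ 0.57401501 -0.103414  ]
brk 0.0742002136380826 [0.56063657 0.15249349] [0.07641323 0.08850025] 88.58635711669922
plate z nan bench nan
```

```bash
python3 - <<'E'
from h import *
t=load('top');s=load('side')
prs=[((235.,283.54),(338.43,314.29)),((221.73,283.35),(336.62,325.16)),((208.48,283.13),(334.6,336.66)),((237.11,226.99),(268.96,307.6)),((224.04,226.83),(265.29,318.13)),((210.93,226.56),(261.69,329.22))]
A=[tri(t,a,s,b) for a,b in prs]
for p,g in A: print(p.round(4),round(g,4))
A=np.array([p for p,_ in A]);c=A.mean(0);d=A[3:].mean(0)-A[:3].mean(0);e=(A[2]+A[5]-A[0]-A[3])/2
print('centre',c.round(4),'yaw',np.arctan2(d[1],d[0]),np.arctan2(-e[0],e[1]))
print('button',tri(t,(207.09,266.84),s,(315.71,322.03)))
print('dial top-view circle on z=.051', onz(t,357.55,248.15,.051))
# light disc on the dial top in both views; legs/shackle & body edges
def disc(c,win,lo):
    x,y,w,h=win;g=cv2.cvtColor(c['color'],cv2.COLOR_RGB2GRAY)[y:y+h,x:x+w];g=cv2.resize(g,None,fx=4,fy=4,interpolation=cv2.INTER_CUBIC)
    m=(g>lo).astype(np.uint8);n,l,st,ce=cv2.connectedComponentsWithStats(m)
    for i in range(1,n): print((ce[i]+.5)/4-.5+[x,y],st[i,4]/16)
print('t');disc(t,(350,241,16,16),75);print('s');disc(s,(305,228,20,14),75)
g=cv2.cvtColor(t['color'],cv2.COLOR_RGB2GRAY)
for v in (262,266,270,274,278,282,286,290,294): print(v,g[v,340:386])
g=cv2.cvtColor(s['color'],cv2.COLOR_RGB2GRAY)
for v in range(236,266,2): print(v,g[v,325:362])
X=cloud(t);q=X[300:340,200:400,2];print(np.nanmedian(q[q!=0]), np.nanmedian(X[420:470,250:500,2]))
E
```

```text
[0.5051 0.1298 0.0545] 0.0012
[0.5055 0.1548 0.0545] 0.0012
[0.5061 0.1798 0.0543] 0.0011
[0.6135 0.1275 0.0544] 0.0009
[0.614  0.1526 0.0544] 0.0007
[0.6144 0.1777 0.0545] 0.0012
centre [0.5598 0.1537 0.0544] yaw -0.020377136940720516 -0.01901748107254227
button (array([0.53415147, 0.17849883, 0.07807283]), np.float64(0.0014668484444970067))
dial top-view circle on z=.051 [ 0.57260608 -0.10223058  0.051     ]
t
[350.39 241.29] 3.125
[364.73310811 241.17905405] 2.3125
[358.000625  247.5503125] 100.0
[364.49537037 255.375     ] 5.0625
[350.40889831 255.59110169] 3.6875
s
[315.07729395 231.90311612] 153.9375
262 [ 64  68  78  96 102 105 103 106 106 106 105 106 105 107 106 109 109 109
 105 103 102  99  91  89  83  77  76  73  74  82  96 111 114 101  79  67
  63  63  66  85 115 138 141 144 141 141]
266 [ 69  61  67  69  80  87  90  94 103  99  92  79  69  64  60  61  60  63
  62  62  67  67  68  76  81  82  90  95 102 104 106 113 121 118 112 114
 119 121 123 121 122 122 122 122 122 122]
270 [ 91  72  57  65  72  84  93 107 116 121 118 117 117 112 106 102  98 107
 119 118 121 124 121 122 
[... 2924 characters left out ...]
119 117 112 110 109 112 120
 122]
258 [ 66  65  64  63  62  61  63  63  69  81  93  95  96 108 119 121 122 122
 121 120 121 122 123 122 122 123 122 122 122 124 124 123 121 120 120 121
 123]
260 [ 56  55  55  56  55  56  58  57  67  81  91  92  87  95 115 120 120 122
 122 122 121 123 123 122 121 123 122 121 124 123 122 121 121 120 120 122
 123]
262 [ 56  56  57  57  55  56  57  57  61  74  79  80  76  84 104 119 122 123
 122 123 123 122 122 123 123 123 124 122 124 124 123 123 122 121 122 122
 123]
264 [ 57  56  56  59  59  59  59  62  64  66  68  70  74  85 104 118 123 123
 122 122 123 123 123 124 122 123 123 123 124 124 123 123 121 119 121 121
 123]
0.004149089762155934 7.795721147050644e-05
```

```bash
python3 - <<'E'
from h import *
t=load('top');s=load('side')
print('dialtop',tri(t,(358.0,247.55),s,(315.08,231.9)))
x,y,w,h=325,222,65,60;k=8
g=cv2.resize(cv2.cvtColor(t['color'],cv2.COLOR_RGB2GRAY)[y:y+h,x:x+w],None,fx=k,fy=k,interpolation=cv2.INTER_CUBIC)
for th in (80,88):
    m=(g>th).astype(np.uint8)
    cv2.circle(m,(int((357.6-x+.5)*k),int((248.1-y+.5)*k)),9*k+4,1,-1)
    m=cv2.morphologyEx(m,cv2.MORPH_OPEN,cv2.getStructuringElement(cv2.MORPH_ELLIPSE,(9*k,9*k)))
    n,l,st,ce=cv2.connectedComponentsWithStats(m);i=l[int((248-y)*k),int((350-x)*k)]
    c=cv2.findContours((l==i).astype(np.uint8),cv2.RETR_EXTERNAL,cv2.CHAIN_APPROX_NONE)[0][0]
    b=cv2.boxPoints(cv2.minAreaRect(c));q=np.array([onz(t,(p[0]+.5)/k-.5+x,(p[1]+.5)/k-.5+y,.032)[:2] for p in b])
    print(th,st[i,4]/k/k,q.round(4).tolist(),q.mean(0).round(4),[(np.linalg.norm(d).round(4),round(np.degrees(np.arctan2(d[1],d[0])),1)) for d in np.diff(q,axis=0)])
# bracket outer outline vs plate: dark pixels
X=cloud(t)[225:262,328:385].reshape(-1,3);q=X[(X[:,2]>.012)]
c,wh,a=cv2.minAreaRect((q[:,:2]*1e4).astype(np.float32));print(np.array(c)/1e4,np.array(wh)/1e4,a)
# legs: local darkness minima -> shackle lines on z=.024
g=cv2.GaussianBlur(cv2.cvtColor(t['color'],cv2.COLOR_RGB2GRAY).astype(np.float32),(1,5),0)
for v in range(276,292,2): print(v,348+g[v,346:356].argmin()-2,g[v,370:384].argmin()+370,end='; ')
E
```

```text
dialtop (array([ 0.57171834, -0.10274454,  0.05503056]), np.float64(0.0028564076768022215))
80 759.734375 [[0.5933, -0.0638], [0.6076, -0.1304], [0.5509, -0.1413], [0.5368, -0.0751]] [ 0.5722 -0.1026] [(np.float64(0.0682), np.float64(-77.9)), (np.float64(0.0577), np.float64(-169.2)), (np.float64(0.0676), np.float64(102.0))]
88 283.0 [[0.5941, -0.0864], [0.5939, -0.1229], [0.5569, -0.1222], [0.557, -0.0859]] [ 0.5755 -0.1043] [(np.float64(0.0365), np.float64(-90.2)), (np.float64(0.037), np.float64(178.8)), (np.float64(0.0363), np.float64(89.8))]
[ 0.5755252  -0.10331487] [0.06536928 0.07975945] 11.472516059875488
276 346 373; 278 348 373; 280 354 374; 282 354 375; 284 355 375; 286 351 375; 288 355 379; 290 354 375;
```

Careful with the scale: turns go in shares of 2 pi rad. That gives: -2.16 rad / 6.2832 = -0.3438.

Emit:
{"method": "move_arm", "body": {"plan": [{"delta_pos": [0.046, -0.04, 0], "turn": [0, 0, -0.0286], "fingers": 1}, {"delta_pos": [0.088, -0.085, 0], "turn": [0, 0, -0.0573], "fingers": 1}, {"delta_pos": [0.13, -0.13, 0], "turn": [0, 0, -0.0859], "fingers": 1}, {"delta_pos": [0.172, -0.175, 0], "turn": [0, 0, -0.1146], "fingers": 1}, {"delta_pos": [0.214, -0.22, 0], "turn": [0, 0, -0.1432], "fingers": 1}, {"delta_pos": [0.256, -0.265, 0], "turn": [0, 0, -0.1719], "fingers": 1}, {"delta_pos": [0.298, -0.31, 0], "turn": [0, 0, -0.2005], "fingers": 1}, {"delta_pos": [0.34, -0.355, 0], "turn": [0, 0, -0.2292], "fingers": 1}, {"delta_pos": [0.382, -0.4, 0], "turn": [0, 0, -0.2578], "fingers": 1}, {"delta_pos": [0.424, -0.445, 0], "turn": [0, 0, -0.2865], "fingers": 1}, {"delta_pos": [0.466, -0.49, 0], "turn": [0, 0, -0.3151], "fingers": 1}, {"delta_pos": [0.508, -0.535, 0], "turn": [0, 0, -0.3438], "fingers": 1}]}}

```text
clock: 1.6
position: [0.5049, 0.1094, 0.2044]
ee_rot: [0.291, 0.957, -0.0, 0.0]
ft_force: [1.1, -1.1, 1.0]
grip_width: -0.003
grasp_force: 0.0
```

To row units: -0.57 rad / 6.2832 = -0.0907.

Emit:
{"method": "move_arm", "body": {"plan": [{"delta_pos": [0.004, 0.02, 0], "turn": [0, 0, -0.0239], "fingers": 1}, {"delta_pos": [0.009, 0.045, 0.02], "turn": [0, 0, -0.0477], "fingers": 1}, {"delta_pos": [0.0145, 0.0735, 0.05], "turn": [0, 0, -0.0716], "fingers": 1}, {"delta_pos": [0.0145, 0.0735, 0.08], "turn": [0, 0, -0.0907], "fingers": 1}, {"delta_pos": [0.0145, 0.0735, 0.1], "turn": [0, 0, -0.0907], "fingers": 1}, {"delta_pos": [0.0145, 0.0735, 0.1], "turn": [0, 0, -0.0907], "fingers": 1}]}}

```text
clock: 2.35
position: [0.533, 0.1759, 0.1032]
ee_rot: [0.015, 1.0, -0.0, -0.001]
ft_force: [-0.3, 0.1, -0.1]
grip_width: -0.001
grasp_force: 0.0
```

```bash
python3 - <<'E'
from workcell import *
o=get_obs();print(o['position'],o['ee_rot'],o['joint_pos'].round(2),o['ft_force'])
E
```

```text
[0.53300129 0.17588348 0.10319137] [ 1.45088093e-02  9.99893905e-01 -4.50950494e-04 -1.21266505e-03] [ 0.32  0.41 -0.88  1.72  0.34  1.18  0.89] [-0.29209614  0.10901108 -0.13352208]
```

Emit:
{"method": "move_arm", "body": {"plan": [{"delta_pos": [-0.001, 0.0025, 0.005], "turn": [0, 0, 0], "fingers": 1}, {"delta_pos": [-0.001, 0.0025, 0.01], "turn": [0, 0, 0], "fingers": 1}, {"delta_pos": [-0.001, 0.0025, 0.0125], "turn": [0, 0, 0], "fingers": 1}, {"delta_pos": [-0.001, 0.0025, 0.0145], "turn": [0, 0, 0], "fingers": 1}, {"delta_pos": [-0.001, 0.0025, 0.0145], "turn": [0, 0, 0], "fingers": 1}]}}

```text
clock: 2.98
position: [0.5348, 0.1791, 0.0899]
ee_rot: [0.013, 1.0, -0.0, 0.0]
ft_force: [0.4, 0.2, -0.0]
grip_width: 0.0
grasp_force: 0.0
```

```bash
python3 - <<'E'
from workcell import *
import cv2
o=get_obs();print(o['position'],o['ft_force'])
c=camera('side');cv2.imwrite('pics/s1.png',cv2.resize(c['color'][220:380,220:420],(800,640))[:600,:,::-1])
E
```

```text
[0.53483841 0.17912448 0.08986514] [ 0.38103089  0.23675892 -0.00978197]
```

View pics/s1.png

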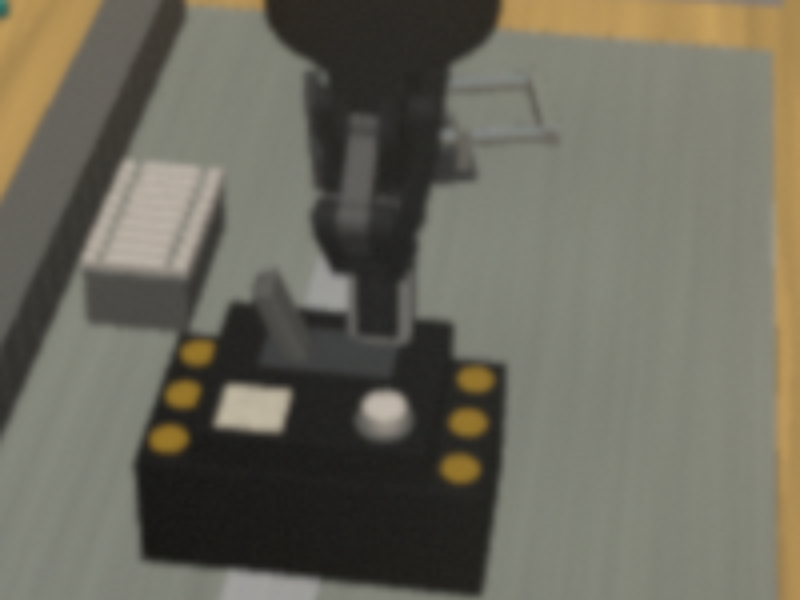

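The lever is still latched at crop (285,310). The fingertips end at crop (385,340), above and behind the button at (385,410), so they have not touched it. I'll measure where the tips really are.

```bash
python3 - <<'E'
from workcell import *
from h import *
for n in('side','top'):
    c=camera(n);pickle.dump(c,open(n+'1.pkl','wb'))
s=load('side1');X=cloud(s)
for v in range(285,326,3): print(v,[X[v,u].round(3).tolist() for u in (308,316,322)])
p=lambda c,P:(lambda q:(c['fx']*q[0]/q[2]+c['cx'],c['fy']*q[1]/q[2]+c['cy']))(c['R']@P+c['t'])
print(p(s,np.array([.5348,.179,.079])),p(s,np.array([.5348,.179,.090])))
print(get_obs()['grip_width'])
E
```

```text
285 [[0.538, 0.225, 0.179], [0.527, 0.226, 0.181], [0.522, 0.208, 0.168]]
288 [[0.539, 0.211, 0.164], [0.529, 0.21, 0.164], [0.524, 0.186, 0.146]]
291 [[0.543, 0.188, 0.14], [0.531, 0.192, 0.145], [0.524, 0.188, 0.143]]
294 [[0.543, 0.187, 0.134], [0.531, 0.193, 0.141], [0.524, 0.189, 0.138]]
297 [[0.543, 0.185, 0.128], [0.531, 0.192, 0.135], [0.524, 0.187, 0.132]]
300 [[0.543, 0.186, 0.124], [0.531, 0.194, 0.131], [0.524, 0.187, 0.127]]
303 [[0.543, 0.187, 0.119], [0.531, 0.193, 0.125], [0.524, 0.188, 0.122]]
306 [[0.55, 0.137, 0.072], [0.538, 0.136, 0.072], [0.529, 0.134, 0.072]]
309 [[0.549, 0.147, 0.074], [0.537, 0.143, 0.072], [0.529, 0.142, 0.072]]
312 [[0.549, 0.15, 0.072], [0.537, 0.15, 0.072], [0.528, 0.147, 0.07]]
315 [[0.547, 0.158, 0.072], [0.536, 0.156, 0.071], [0.527, 0.156, 0.073]]
318 [[0.546, 0.166, 0.073], [0.534, 0.172, 0.08], [0.526, 0.164, 0.074]]
321 [[0.545, 0.173, 0.074], [0.533, 0.178, 0.08], [0.525, 0.168, 0.072]]
324 [[0.545, 0.178, 0.073], [0.532, 0.185, 0.08], [0.525, 0.174, 0.071]]
(np.float64(314.7137866276834), np.float64(321.65224194956744)) (np.float64(314.72083962124526), np.float64(315.77794432120334))
0.0037797387989856363
```

```bash
python3 - <<'E'
from h import *
s=load('side');X=cloud(s)
p=lambda c,P:(lambda q:(c['fx']*q[0]/q[2]+c['cx'],c['fy']*q[1]/q[2]+c['cy']))(c['R']@np.array(P)+c['t'])
y=np.array([.376,-.926,0])
for g in(.0425,-.0425,.057,-.057): print(g,[np.round(p(s,np.array([.235,-.579,z])+g*y),1) for z in (.193,.206,.23)])
for v in range(50,80,3): print(v,[X[v,u].round(3).tolist() for u in (472,474,491,494)])
s=load('side1');X=cloud(s)
r=X[255:306,290:345].reshape(-1,3);r=r[(abs(r[:,0]-.535)<.06)&(abs(r[:,1]-.179)<.06)&(r[:,2]>.105)]
print(r.min(0),r.max(0))
for z in np.arange(.1,.2,.01):
    q=r[abs(r[:,2]-z)<.005]
    if len(q): print(round(z,2),len(q),q.min(0).round(3),q.max(0).round(3))
E
```

```text
0.0425 [array([467.7,  86.3]), array([468.5,  81.1]), array([470.1,  71.4])]
-0.0425 [array([485.1,  96.7]), array([486. ,  91.3]), array([487.8,  81.1])]
0.057 [array([464.9,  84.7]), array([465.7,  79.5]), array([467.2,  69.8])]
-0.057 [array([488.2,  98.6]), array([489.2,  93.1]), array([491. ,  82.8])]
50 [[0.254, -0.622, 0.28], [0.25, -0.617, 0.281], [0.226, -0.529, 0.303], [0.221, -0.521, 0.305]]
53 [[0.254, -0.615, 0.275], [0.248, -0.618, 0.274], [0.225, -0.53, 0.296], [0.221, -0.516, 0.299]]
56 [[0.253, -0.613, 0.268], [0.248, -0.614, 0.268], [0.225, -0.519, 0.292], [0.22, -0.516, 0.293]]
59 [[0.251, -0.615, 0.26], [0.246, -0.62, 0.26], [0.224, -0.52, 0.285], [0.219, -0.515, 0.287]]
62 [[0.251, -0.613, 0.254], [0.245, -0.619, 0.253], [0.222, -0.526, 0.277], [0.216, -0.524, 0.278]]
65 [[0.249, -0.615, 0.246], [0.244, -0.62, 0.245], [0.221, -0.526, 0.27], [0.214, -0.527, 0.27]]
68 [[0.096, -1.601, -0.014], [0.097, -1.545, 0.0], [0.22, -0.526, 0.264], [0.212, -0.532, 0.262]]
71 [[0.096, -1.588, -0.023], [0.095, -1.545, -0.012], [0.219, -0.522, 0.258], [0.211, -0.53, 0.256]]
74 [[0.098, -1.566, -0.03], [0.096, -1.522, -0.018], [0.217, -0.526, 0.25], [0.21, -0.526, 0.25]]
77 [[0.096, -1.561, -0.041], [0.097, -1.507, -0.026], [0.215, -0.533, 0.241], [0.057, -1.308, 0.032]]
[0.51526754 0.16947926 0.1149107 ] [0.55156862 0.2389898  0.22468864]
0.11 1 [0.541 0.186 0.115] [0.541 0.186 0.115]
0.12 51 [0.523 0.179 0.115] [0.545 0.193 0.125]
0.13 95 [0.523 0.181 0.125] [0.545 0.196 0.135]
0.14 96 [0.523 0.182 0.135] [0.545 0.195 0.145]
0.15 25 [0.522 0.183 0.145] [0.541 0.196 0.153]
0.16 44 [0.52  0.171 0.156] [0.546 0.213 0.165]
0.17 67 [0.521 0.19  0.165] [0.547 0.221 0.175]
0.18 107 [0.517 0.169 0.175] [0.551 0.229 0.185]
0.19 144 [0.517 0.17  0.185] [0.551 0.238 0.195]
```

The camera puts the shut fingertips at z≈0.116 with the TCP reported at 0.090. That is 26 mm above the reported TCP, not the stated 11 mm below it. I'll go by the camera and feel for contact.

Emit:
{"method": "move_arm", "body": {"plan": [{"delta_pos": [0, -0.001, 0.015], "turn": [0, 0, 0], "fingers": 1}, {"delta_pos": [0, -0.001, 0.026], "turn": [0, 0, 0], "fingers": 1}, {"delta_pos": [0, -0.001, 0.03], "turn": [0, 0, 0], "fingers": 1}, {"delta_pos": [0, -0.001, 0.03], "turn": [0, 0, 0], "fingers": 1}]}}

```text
clock: 3.62
position: [0.5346, 0.1782, 0.0595]
ee_rot: [0.013, 1.0, -0.0, -0.0]
ft_force: [0.3, -0.8, -0.2]
grip_width: -0.001
grasp_force: 0.0
```

Emit:
{"method": "move_arm", "body": {"plan": [{"delta_pos": [0, 0, 0.0025], "turn": [0, 0, 0], "fingers": 1}, {"delta_pos": [0, 0, 0.005], "turn": [0, 0, 0], "fingers": 1}]}}

```text
clock: 3.88
position: [0.535, 0.1783, 0.055]
ee_rot: [0.013, 1.0, -0.0, 0.0]
ft_force: [0.1, -1.0, 1.3]
grip_width: 0.001
grasp_force: 0.7
```

Emit:
{"method": "move_arm", "body": {"plan": [{"delta_pos": [0, 0, 0.001], "turn": [0, 0, 0], "fingers": 1}, {"delta_pos": [0, 0, 0.002], "turn": [0, 0, 0], "fingers": 1}]}}

```text
clock: 4.12
position: [0.5351, 0.1783, 0.0531]
ee_rot: [0.013, 1.0, 0.0, 0.0]
ft_force: [0.3, 0.3, 2.5]
grip_width: 0.002
grasp_force: 1.3
```

Emit:
{"method": "move_arm", "body": {"plan": [{"delta_pos": [0, 0, 0.001], "turn": [0, 0, 0], "fingers": 1}, {"delta_pos": [0, 0, 0.0025], "turn": [0, 0, 0], "fingers": 1}]}}

```text
clock: 4.38
position: [0.535, 0.1782, 0.0506]
ee_rot: [0.013, 1.0, 0.0, 0.0]
ft_force: [-0.0, -0.6, 4.3]
grip_width: -0.001
grasp_force: 2.0
```

```bash
python3 - <<'E'
from workcell import *
import cv2
o=get_obs();print(o['position'],o['ft_force'])
c=camera('side');cv2.imwrite('pics/s2.png',cv2.resize(c['color'][250:370,235:355],(600,600))[:,:,::-1])
E
```

```text
[0.53503896 0.17824012 0.05056178] [-0.02363508 -0.62935332  4.27249833]
```

View pics/s2.png

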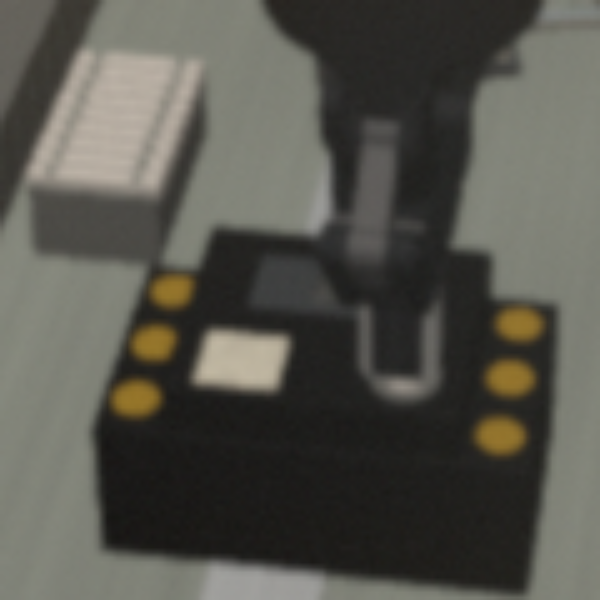

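The lever has left its latched place: the slot at crop (285,280) is empty and the lever is hidden behind the finger, tripped. Next I retract and go to the lever's -x side.

Emit:
{"method": "move_arm", "body": {"plan": [{"delta_pos": [0, 0, -0.03], "turn": [0, 0, 0], "fingers": 1}, {"delta_pos": [0.004, 0, -0.06], "turn": [0, 0, 0], "fingers": 1}, {"delta_pos": [0.019, -0.018, -0.065], "turn": [0, 0, 0], "fingers": 1}, {"delta_pos": [0.019, -0.036, -0.06], "turn": [0, 0, 0], "fingers": 1}, {"delta_pos": [0.019, -0.036, -0.03], "turn": [0, 0, 0], "fingers": 1}, {"delta_pos": [0.019, -0.036, -0.0155], "turn": [0, 0, 0], "fingers": 1}, {"delta_pos": [0.019, -0.036, -0.0155], "turn": [0, 0, 0], "fingers": 1}]}}

```text
clock: 5.3
position: [0.5141, 0.1425, 0.0646]
ee_rot: [0.013, 1.0, -0.0, -0.001]
ft_force: [-0.5, -0.2, 0.0]
grip_width: -0.002
grasp_force: 0.0
```

```bash
python3 - <<'E'
from workcell import *
from h import *
o=get_obs();print(o['position'],o['ft_force'])
c=camera('side');X=cloud(c)
cv2.imwrite('pics/s3.png',cv2.resize(c['color'][250:370,235:355],(600,600))[:,:,::-1])
r=X[250:330,260:330].reshape(-1,3);q=r[(r[:,2]>.084)&(r[:,2]<.125)&(r[:,1]>.125)&(r[:,1]<.165)]
for x in np.arange(.505,.58,.004):
    k=q[abs(q[:,0]-x)<.002]
    if len(k): print(round(x,3),len(k),k.min(0).round(3),k.max(0).round(3))
E
```

```text
[0.51411307 0.1424606  0.06456538] [-0.50568396 -0.22702922  0.01989257]
0.517 31 [0.517 0.15  0.09 ] [0.519 0.159 0.124]
0.521 31 [0.519 0.147 0.089] [0.522 0.158 0.123]
0.525 15 [0.523 0.147 0.093] [0.524 0.152 0.119]
0.541 17 [0.54  0.137 0.096] [0.543 0.152 0.101]
0.545 35 [0.543 0.138 0.087] [0.547 0.153 0.102]
0.549 28 [0.547 0.137 0.085] [0.551 0.153 0.102]
0.553 28 [0.551 0.138 0.084] [0.555 0.152 0.095]
0.557 11 [0.556 0.136 0.084] [0.558 0.152 0.088]
```

View pics/s3.png

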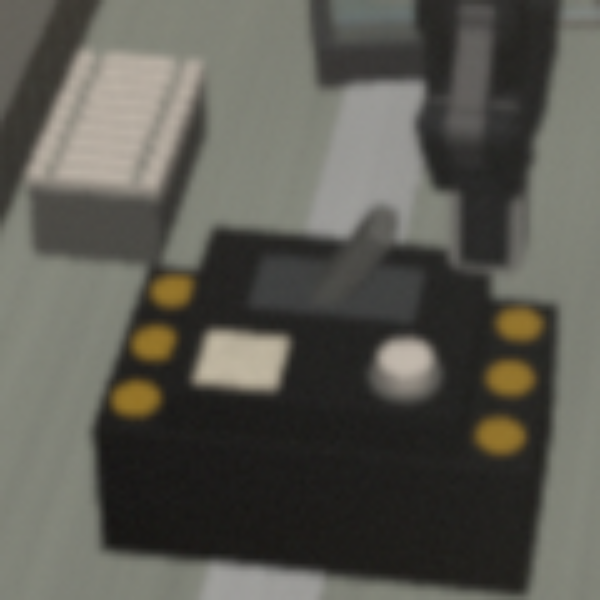

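The lever leans to -x with its tip at crop (380,215), and the fingers at (490,250) are on its -x side. I push it slowly.

Emit:
{"method": "move_arm", "body": {"plan": [{"delta_pos": [-0.008, 0, 0], "turn": [0, 0, 0], "fingers": 1}, {"delta_pos": [-0.014, 0, 0], "turn": [0, 0, 0], "fingers": 1}, {"delta_pos": [-0.018, 0, 0], "turn": [0, 0, 0], "fingers": 1}, {"delta_pos": [-0.021, 0, 0], "turn": [0, 0, 0], "fingers": 1}, {"delta_pos": [-0.024, 0, 0], "turn": [0, 0, 0], "fingers": 1}, {"delta_pos": [-0.027, 0, 0], "turn": [0, 0, 0], "fingers": 1}, {"delta_pos": [-0.03, 0, 0], "turn": [0, 0, 0], "fingers": 1}]}}

```text
clock: 6.22
position: [0.5452, 0.1419, 0.0659]
ee_rot: [0.013, 1.0, -0.0, 0.0]
ft_force: [-3.0, 1.4, 2.0]
grip_width: 0.0
grasp_force: 1.4
```

Emit:
{"method": "move_arm", "body": {"plan": [{"delta_pos": [-0.002, 0, 0], "turn": [0, 0, 0], "fingers": 1}, {"delta_pos": [-0.004, 0, 0], "turn": [0, 0, 0], "fingers": 1}, {"delta_pos": [-0.006, 0, 0], "turn": [0, 0, 0], "fingers": 1}, {"delta_pos": [-0.008, 0, 0], "turn": [0, 0, 0], "fingers": 1}, {"delta_pos": [-0.01, 0, 0], "turn": [0, 0, 0], "fingers": 1}, {"delta_pos": [-0.012, 0, 0], "turn": [0, 0, 0], "fingers": 1}, {"delta_pos": [-0.014, 0, 0], "turn": [0, 0, 0], "fingers": 1}]}}

```text
clock: 7.1
position: [0.559, 0.1416, 0.0659]
ee_rot: [0.013, 1.0, -0.0, 0.0]
ft_force: [-3.1, 0.4, 2.5]
grip_width: 0.0
grasp_force: 1.7
```

Emit:
{"method": "move_arm", "body": {"plan": [{"delta_pos": [-0.002, 0, 0], "turn": [0, 0, 0], "fingers": 1}, {"delta_pos": [-0.004, 0, 0], "turn": [0, 0, 0], "fingers": 1}, {"delta_pos": [-0.006, 0, 0], "turn": [0, 0, 0], "fingers": 1}]}}

```text
clock: 7.48
position: [0.5647, 0.1413, 0.0656]
ee_rot: [0.013, 1.0, -0.0, -0.0]
ft_force: [-3.5, -0.0, -0.1]
grip_width: -0.001
grasp_force: 1.4
```

Emit:
{"method": "move_arm", "body": {"plan": [{"delta_pos": [-0.001, 0, 0], "turn": [0, 0, 0], "fingers": 1}, {"delta_pos": [-0.002, 0, 0], "turn": [0, 0, 0], "fingers": 1}, {"delta_pos": [-0.003, 0, 0], "turn": [0, 0, 0], "fingers": 1}]}}

```text
clock: 7.85
position: [0.5679, 0.1413, 0.0659]
ee_rot: [0.013, 1.0, -0.0, -0.0]
ft_force: [-3.6, 0.5, -0.9]
grip_width: 0.002
grasp_force: 1.3
```

Emit:
{"method": "move_arm", "body": {"plan": [{"delta_pos": [-0.001, 0, 0], "turn": [0, 0, 0], "fingers": 1}, {"delta_pos": [-0.002, 0, 0], "turn": [0, 0, 0], "fingers": 1}]}}

```text
clock: 8.1
position: [0.5697, 0.1412, 0.0659]
ee_rot: [0.013, 1.0, -0.0, -0.0]
ft_force: [-6.8, -1.2, 1.7]
grip_width: -0.002
grasp_force: 3.3
```

Emit:
{"method": "move_arm", "body": {"plan": [{"delta_pos": [-0.001, 0, 0], "turn": [0, 0, 0], "fingers": 1}, {"delta_pos": [-0.0015, 0, 0], "turn": [0, 0, 0], "fingers": 1}]}}

```text
clock: 8.35
position: [0.5698, 0.1413, 0.0657]
ee_rot: [0.013, 1.0, -0.001, -0.002]
ft_force: [-13.2, -0.6, 6.1]
grip_width: 0.002
grasp_force: 6.9
```

End stop felt: 13 N and no further travel. I back off and check the latch.

Emit:
{"method": "move_arm", "body": {"plan": [{"delta_pos": [0.005, 0, 0], "turn": [0, 0, 0], "fingers": 1}, {"delta_pos": [0.015, 0, 0], "turn": [0, 0, 0], "fingers": 1}, {"delta_pos": [0.035, 0, 0], "turn": [0, 0, 0], "fingers": 1}, {"delta_pos": [0.045, 0, -0.03], "turn": [0, 0, 0], "fingers": 0.8}, {"delta_pos": [0.045, 0, -0.08], "turn": [0, 0, 0], "fingers": 0.5}]}}

```text
clock: 8.98
position: [0.5248, 0.142, 0.1457]
ee_rot: [0.013, 1.0, -0.0, -0.001]
ft_force: [1.4, 0.1, 0.7]
grip_width: 0.396
grasp_force: 0.0
```

```bash
python3 - <<'E'
from workcell import *
from h import *
o=get_obs();print(o['position'],o['ee_rot'],o['grip_width'])
c=camera('side');X=cloud(c)
r=X[250:330,255:330].reshape(-1,3);q=r[(r[:,2]>.084)&(r[:,2]<.112)&(r[:,1]>.12)&(r[:,1]<.165)]
for x in np.arange(.505,.62,.006):
    k=q[abs(q[:,0]-x)<.003]
    if len(k): print(round(x,3),len(k),k.min(0).round(3),k.max(0).round(3))
E
```

```text
[0.52482474 0.14203259 0.14574986] [ 1.26433921e-02  9.99919532e-01 -4.70426450e-04 -9.23146472e-04] 0.3960529475118882
0.571 28 [0.57  0.136 0.084] [0.574 0.151 0.095]
0.577 72 [0.574 0.135 0.085] [0.58  0.153 0.105]
0.583 41 [0.58  0.134 0.085] [0.586 0.152 0.105]
0.589 2 [0.586 0.137 0.101] [0.586 0.145 0.102]
```

The lever tip is at x≈0.585, leaning +x: latched. I check the fingertip height at this opening and move over the dial.

To row units: 0.616 rad / 6.2832 = 0.098.

Emit:
{"method": "move_arm", "body": {"plan": [{"delta_pos": [-0.01, -0.04, -0.01], "turn": [0, 0, 0.0239], "fingers": 0.4}, {"delta_pos": [-0.02, -0.09, -0.01], "turn": [0, 0, 0.0477], "fingers": 0.4}, {"delta_pos": [-0.03, -0.14, 0], "turn": [0, 0, 0.0716], "fingers": 0.4}, {"delta_pos": [-0.042, -0.19, 0.02], "turn": [0, 0, 0.0955], "fingers": 0.4}, {"delta_pos": [-0.053, -0.225, 0.05], "turn": [0, 0, 0.098], "fingers": 0.4}, {"delta_pos": [-0.053, -0.243, 0.07], "turn": [0, 0, 0.098], "fingers": 0.4}, {"delta_pos": [-0.053, -0.243, 0.07], "turn": [0, 0, 0.098], "fingers": 0.4}]}}

```text
clock: 9.9
position: [0.5718, -0.1022, 0.0745]
ee_rot: [0.316, 0.949, -0.0, -0.001]
ft_force: [0.2, 0.6, 1.0]
grip_width: 0.598
grasp_force: 0.0
```

```bash
python3 - <<'E'
from workcell import *
from h import *
o=get_obs();print(o['position'],o['ee_rot'],o['grip_width'],o['joint_pos'].round(2))
c=camera('side');X=cloud(c);cv2.imwrite('pics/s4.png',cv2.resize(c['color'][180:280,250:380],(780,600))[:,:,::-1])
r=X[150:280,270:370].reshape(-1,3);p=o['position']
q=r[(abs(r[:,0]-p[0])<.06)&(abs(r[:,1]-p[1])<.06)&(r[:,2]>.06)]
for z in np.arange(.07,.17,.005):
    k=q[abs(q[:,2]-z)<.0025]
    if len(k): print(round(z,3),len(k),k.min(0).round(3),k.max(0).round(3))
E
```

```text
[ 0.571817   -0.10215154  0.07454015] [ 3.15744188e-01  9.48843519e-01 -4.25282043e-05 -1.25754651e-03] 0.5981796174719299 [ 0.64  0.43 -0.67  1.7   0.29  1.12  0.82]
0.1 2 [ 0.556 -0.125  0.102] [ 0.558 -0.124  0.102]
0.105 31 [ 0.544 -0.128  0.103] [ 0.597 -0.071  0.107]
0.11 47 [ 0.543 -0.127  0.108] [ 0.598 -0.067  0.112]
0.115 57 [ 0.542 -0.13   0.113] [ 0.6   -0.067  0.117]
0.12 58 [ 0.541 -0.128  0.118] [ 0.599 -0.063  0.122]
0.125 61 [ 0.542 -0.128  0.123] [ 0.599 -0.065  0.127]
0.13 62 [ 0.542 -0.128  0.128] [ 0.599 -0.065  0.132]
0.135 60 [ 0.542 -0.128  0.133] [ 0.6   -0.065  0.137]
0.14 51 [ 0.54  -0.129  0.138] [ 0.592 -0.065  0.142]
0.145 41 [ 0.537 -0.135  0.143] [ 0.59  -0.061  0.147]
0.15 96 [ 0.529 -0.14   0.148] [ 0.613 -0.049  0.152]
0.155 123 [ 0.527 -0.141  0.153] [ 0.615 -0.048  0.157]
0.16 103 [ 0.527 -0.154  0.158] [ 0.614 -0.046  0.162]
0.165 91 [ 0.525 -0.155  0.163] [ 0.616 -0.046  0.167]
```

View pics/s4.png

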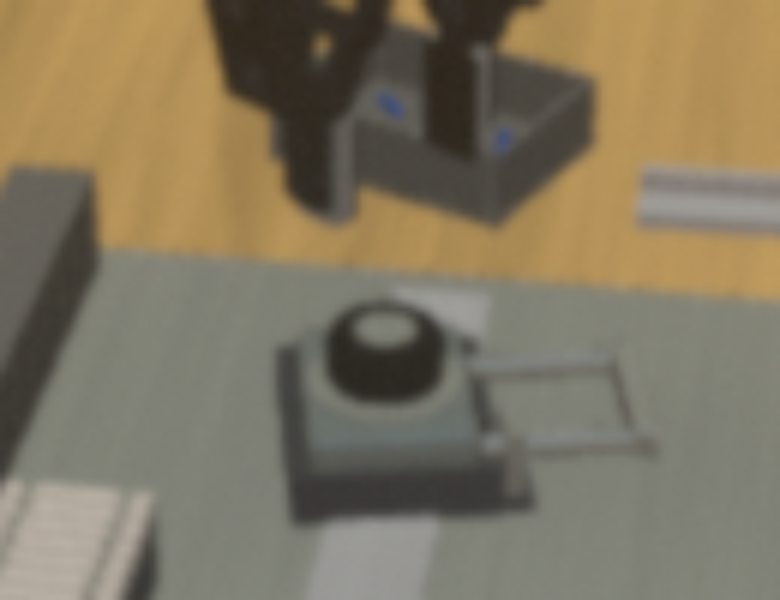

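The fingers straddle the dial at crop (385,350), and the shackle is closed with its bar at (630,400). I descend and grip.

Emit:
{"method": "move_arm", "body": {"plan": [{"delta_pos": [0, 0, 0.03], "turn": [0, 0, 0], "fingers": 0.4}, {"delta_pos": [0, 0, 0.055], "turn": [0, 0, 0], "fingers": 0.4}, {"delta_pos": [0, 0, 0.0645], "turn": [0, 0, 0], "fingers": 0.4}, {"delta_pos": [0, 0, 0.0645], "turn": [0, 0, 0], "fingers": 0.4}]}}

```text
clock: 10.45
position: [0.5736, -0.1006, 0.0122]
ee_rot: [0.315, 0.949, 0.0, 0.0]
ft_force: [-0.4, -0.5, 0.3]
grip_width: 0.599
grasp_force: 0.0
```

Emit:
{"method": "move_arm", "body": {"plan": [{"delta_pos": [0, 0, 0], "turn": [0, 0, 0], "fingers": 0.55}, {"delta_pos": [0, 0, 0], "turn": [0, 0, 0], "fingers": 0.7}, {"delta_pos": [0, 0, 0], "turn": [0, 0, 0], "fingers": 0.7}, {"delta_pos": [0, 0, 0], "turn": [0, 0, 0], "fingers": 0.7}], "force": 40}}

```text
clock: 10.95
position: [0.5741, -0.1017, 0.0131]
ee_rot: [0.315, 0.949, 0.0, 0.001]
ft_force: [-0.5, 1.4, 5.7]
grip_width: 0.399
grasp_force: 39.5
```

```bash
python3 - <<'E'
from workcell import *
o=get_obs();print(o)
E
```

```text
{'clock': 10.95, 'joint_pos': array([ 0.61244694,  0.50324779, -0.63801417,  1.74498559,  0.34733185,
        1.00626005,  0.77484054]), 'joint_velocities': array([ 0.00059239,  0.00130907, -0.00067336,  0.000172  , -0.00016663,
        0.002051  ,  0.00012257]), 'tau': array([ 3.22701819e-01, -5.75991583e+01, -9.25787419e+00, -3.08081961e+01,
        3.19229336e-01, -5.05354889e-01, -4.58027920e-03]), 'position': array([ 0.57408282, -0.10168646,  0.01306159]), 'ee_rot': array([3.15354623e-01, 9.48973319e-01, 1.24057791e-04, 1.04225709e-03]), 'ft_force': array([-0.47689208,  1.44329277,  5.67955657]), 'torque': array([0.17460207, 0.30904178, 0.01639236]), 'grasp_force': 39.488035440444946, 'grip_width': 0.3985843106553481}
```

```bash
cat > chk.py <<'E'
from workcell import *
from h import *
o=get_obs();q=o['ee_rot'];print(o['clock'],'psi',2*np.arctan2(q[1],q[0]),'T',o['torque'].round(3),'F',o['ft_force'].round(1),o['grasp_force'],o['position'].round(4),'j7',o['joint_pos'][6].round(2))
c=camera('side');g=cv2.cvtColor(c['color'],cv2.COLOR_RGB2GRAY)
g0=cv2.cvtColor(load('side')['color'],cv2.COLOR_RGB2GRAY)
# shift of the bar's column profile against the first picture, row band of the bar
from scipy.ndimage import gaussian_filter1d as gf
for v in (244,247,250):
    a=gf(g[v-1:v+2,342:368].mean(0).astype(float),.7);b=gf(g0[v-1:v+2,342:368].mean(0).astype(float),.7)
    print(v,'bar col',342+a.argmin(),'was',342+b.argmin(),int(a.min()))
E
python3 chk.py
```

```text
10.95 psi 2.4999316441820265 T [0.175 0.309 0.016] F [-0.5  1.4  5.7] 39.488035440444946 [ 0.5741 -0.1017  0.0131] j7 0.77
244 bar col 352 was 353 105
247 bar col 353 was 353 105
250 bar col 354 was 354 107
```

To row units: 0.42 rad / 6.2832 = 0.0668.

Emit:
{"method": "move_arm", "body": {"plan": [{"delta_pos": [0, 0, 0], "turn": [0, 0, 0.0159], "fingers": 0.7}, {"delta_pos": [0, 0, 0], "turn": [0, 0, 0.0318], "fingers": 0.7}, {"delta_pos": [0, 0, 0], "turn": [0, 0, 0.0477], "fingers": 0.7}, {"delta_pos": [0, 0, 0], "turn": [0, 0, 0.0668], "fingers": 0.7}, {"delta_pos": [0, 0, 0], "turn": [0, 0, 0.0668], "fingers": 0.7}]}}

```text
clock: 11.62
position: [0.5742, -0.1016, 0.013]
ee_rot: [0.506, 0.862, 0.0, 0.001]
ft_force: [-1.9, 0.6, 7.2]
grip_width: 0.395
grasp_force: 40.0
```

```bash
python3 chk.py
```

```text
11.625 psi 2.0802432686650776 T [ 0.179  0.277 -0.042] F [-1.9  0.6  7.2] 40.01441717147827 [ 0.5742 -0.1016  0.013 ] j7 0.39
244 bar col 352 was 353 105
247 bar col 353 was 353 106
250 bar col 354 was 354 110
```

To row units: 0.15 rad / 6.2832 = 0.0239.

Emit:
{"method": "move_arm", "body": {"plan": [{"delta_pos": [0, 0, 0], "turn": [0, 0, 0.0127], "fingers": 0.7}, {"delta_pos": [0, 0, 0], "turn": [0, 0, 0.0239], "fingers": 0.7}]}}

```text
clock: 11.92
position: [0.5743, -0.1016, 0.013]
ee_rot: [0.569, 0.822, 0.001, 0.001]
ft_force: [-1.9, 1.7, 6.5]
grip_width: 0.399
grasp_force: 40.0
```

```bash
python3 chk.py
```

```text
11.925 psi 1.9301206873627699 T [0.181 0.347 0.101] F [-1.9  1.7  6.5] 40.044785141944885 [ 0.5743 -0.1016  0.013 ] j7 0.25
244 bar col 352 was 353 106
247 bar col 352 was 353 106
250 bar col 353 was 354 110
```

To row units: 0.27 rad / 6.2832 = 0.043.

Emit:
{"method": "move_arm", "body": {"plan": [{"delta_pos": [0, 0, 0], "turn": [0, 0, 0.0159], "fingers": 0.7}, {"delta_pos": [0, 0, 0], "turn": [0, 0, 0.0318], "fingers": 0.7}, {"delta_pos": [0, 0, 0], "turn": [0, 0, 0.043], "fingers": 0.7}, {"delta_pos": [0, 0, 0], "turn": [0, 0, 0.043], "fingers": 0.7}]}}

```text
clock: 12.48
position: [0.5743, -0.1016, 0.013]
ee_rot: [0.674, 0.738, 0.001, 0.001]
ft_force: [-0.1, 0.1, 6.6]
grip_width: 0.399
grasp_force: 40.0
```

```bash
python3 chk.py
```

```text
12.475 psi 1.6613306395114948 T [ 0.18   0.276 -0.03 ] F [-0.1  0.1  6.6] 40.01372516155243 [ 0.5743 -0.1016  0.013 ] j7 0.0
244 bar col 352 was 353 106
247 bar col 353 was 353 106
250 bar col 354 was 354 110
```

Two clicks felt and nothing has popped yet. On to the third.

To row units: 0.42 rad / 6.2832 = 0.0668.

Emit:
{"method": "move_arm", "body": {"plan": [{"delta_pos": [0, 0, 0], "turn": [0, 0, 0.0159], "fingers": 0.7}, {"delta_pos": [0, 0, 0], "turn": [0, 0, 0.0318], "fingers": 0.7}, {"delta_pos": [0, 0, 0], "turn": [0, 0, 0.0477], "fingers": 0.7}, {"delta_pos": [0, 0, 0], "turn": [0, 0, 0.0605], "fingers": 0.7}, {"delta_pos": [0, 0, 0], "turn": [0, 0, 0.0668], "fingers": 0.7}, {"delta_pos": [0, 0, 0], "turn": [0, 0, 0.0668], "fingers": 0.7}]}}

```text
clock: 13.28
position: [0.5745, -0.1017, 0.0131]
ee_rot: [0.813, 0.582, 0.001, 0.001]
ft_force: [-0.1, 0.3, 5.5]
grip_width: 0.4
grasp_force: 39.9
```

```bash
python3 chk.py
```

```text
13.275 psi 1.241631471941905 T [ 0.209  0.106 -0.145] F [-0.1  0.3  5.5] 39.89148259162903 [ 0.5745 -0.1017  0.0131] j7 -0.39
244 bar col 352 was 353 105
247 bar col 353 was 353 105
250 bar col 354 was 354 107
```

To row units: 0.08 rad / 6.2832 = 0.0127.

Emit:
{"method": "move_arm", "body": {"plan": [{"delta_pos": [0, 0, 0], "turn": [0, 0, 0.008], "fingers": 0.7}, {"delta_pos": [0, 0, 0], "turn": [0, 0, 0.0127], "fingers": 0.7}, {"delta_pos": [0, 0, 0], "turn": [0, 0, 0.0127], "fingers": 0.7}]}}

```text
clock: 13.7
position: [0.5744, -0.1018, 0.013]
ee_rot: [0.836, 0.549, 0.001, 0.001]
ft_force: [0.0, 0.1, 7.0]
grip_width: 0.4
grasp_force: 40.0
```

```bash
python3 chk.py; python3 - <<'E'
from workcell import *
import cv2
c=camera('side');cv2.imwrite('pics/s5.png',cv2.resize(c['color'][210:280,280:370],(770,600))[:,:,::-1])
E
```

```text
13.7 psi 1.1616913588560784 T [ 0.077  0.182 -0.147] F [0.  0.1 7. ] 39.99691843986511 [ 0.5744 -0.1018  0.013 ] j7 -0.46
244 bar col 356 was 353 104
247 bar col 357 was 353 103
250 bar col 358 was 354 110
```

View pics/s5.png

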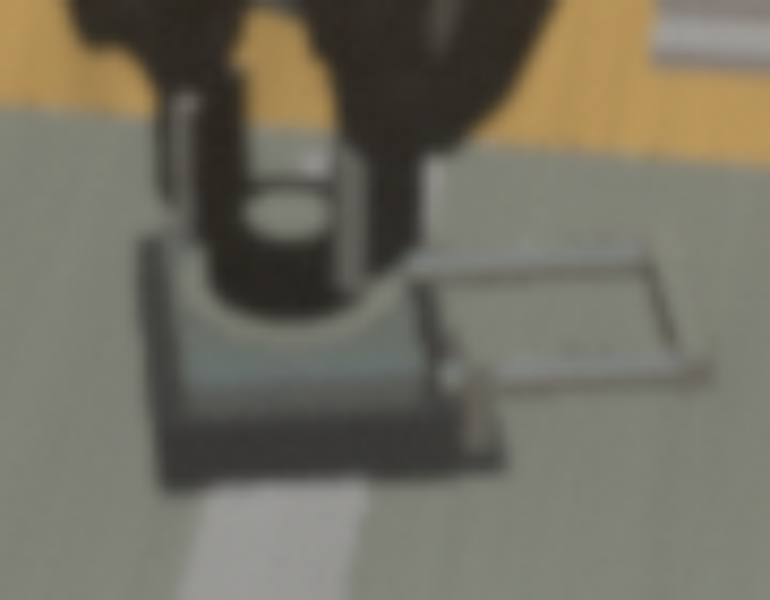

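The bar has moved about 4 px (crop (675,300)), so the shackle has popped. I release the dial, rise and go over the bar.

To row units: -0.613 rad / 6.2832 = -0.0976.

Emit:
{"method": "move_arm", "body": {"plan": [{"delta_pos": [0, 0, 0], "turn": [0, 0, 0], "fingers": 0.4}, {"delta_pos": [0, 0, 0], "turn": [0, 0, 0], "fingers": 0.4}, {"delta_pos": [0, 0, -0.02], "turn": [0, 0, 0], "fingers": 0.4}, {"delta_pos": [0, 0, -0.07], "turn": [0, 0, -0.0159], "fingers": 0.5}, {"delta_pos": [-0.025, -0.035, -0.08], "turn": [0, 0, -0.0446], "fingers": 0.55}, {"delta_pos": [-0.051, -0.0726, -0.08], "turn": [0, 0, -0.0716], "fingers": 0.55}, {"delta_pos": [-0.051, -0.0726, -0.08], "turn": [0, 0, -0.0976], "fingers": 0.55}, {"delta_pos": [-0.051, -0.0726, -0.08], "turn": [0, 0, -0.0976], "fingers": 0.55}]}}

```text
clock: 14.8
position: [0.4866, -0.1199, 0.0928]
ee_rot: [0.633, 0.774, 0.0, 0.001]
ft_force: [0.5, 0.6, 0.1]
grip_width: 0.45
grasp_force: 0.0
```

```bash
python3 chk.py; python3 - <<'E'
from workcell import *
from h import *
c=camera('side');print(get_obs()['grip_width'])
g=cv2.GaussianBlur(cv2.cvtColor(c['color'],cv2.COLOR_RGB2GRAY).astype(np.float32),(0,0),.8)
for v in range(241,253): 
    a=g[v,344:366];i=a.argmin();d=(a[i-1]-a[i+1])/(2*(a[i-1]+a[i+1]-2*a[i])) if 0<i<21 else 0
    print(v,round(344+i+d,2),a[i].round(0),onz(c,344+i+d,v,.020).round(4))
# legs in column direction
for u in (340,345,350): print(u,g[236:264,u].round(0).astype(int))
E
```

```text
14.8 psi 1.7716800900844345 T [-0.028 -0.06   0.002] F [0.5 0.6 0.1] 0.0 [ 0.4866 -0.1199  0.0928] j7 0.27
244 bar col 356 was 353 106
247 bar col 357 was 353 103
250 bar col 358 was 354 112
0.44956691853461384
241 354.88 103.0 [ 0.4952 -0.135   0.02  ]
242 355.44 105.0 [ 0.4939 -0.1315  0.02  ]
243 355.97 106.0 [ 0.4926 -0.128   0.02  ]
244 356.34 107.0 [ 0.4916 -0.1245  0.02  ]
245 356.7 107.0 [ 0.4907 -0.121   0.02  ]
246 356.99 105.0 [ 0.4899 -0.1175  0.02  ]
247 357.26 105.0 [ 0.4892 -0.114   0.02  ]
248 357.59 106.0 [ 0.4883 -0.1106  0.02  ]
249 357.89 107.0 [ 0.4875 -0.1071  0.02  ]
250 358.29 113.0 [ 0.4866 -0.1038  0.02  ]
251 359.13 116.0 [ 0.4848 -0.1005  0.02  ]
252 360.49 112.0 [ 0.482  -0.0974  0.02  ]
340 [130 131 132 131 125 116 113 119 126 128 128 128 127 127 128 131 131 126
 116 111 114 121 124 124 123 121 120 119]
345 [128 127 127 127 121 115 116 123 127 127 127 127 126 124 123 124 125 122
 115 114 120 125 126 126 126 126 127 127]
350 [128 127 126 125 120 114 117 123 126 127 127 127 126 126 125 126 125 120
 114 115 121 125 126 126 127 127 127 127]
```

Emit:
{"method": "move_arm", "body": {"plan": [{"delta_pos": [0, 0.001, 0.04], "turn": [0, 0, 0], "fingers": 0.55}, {"delta_pos": [0, 0.001, 0.08], "turn": [0, 0, 0], "fingers": 0.55}, {"delta_pos": [0, 0.001, 0.1], "turn": [0, 0, 0], "fingers": 0.55}, {"delta_pos": [0, 0.001, 0.107], "turn": [0, 0, 0], "fingers": 0.55}, {"delta_pos": [0, 0.001, 0.107], "turn": [0, 0, 0], "fingers": 0.55}]}}

```text
clock: 15.52
position: [0.4876, -0.1192, -0.0153]
ee_rot: [0.633, 0.775, 0.0, -0.0]
ft_force: [0.2, -0.3, -0.5]
grip_width: 0.449
grasp_force: 0.0
```

```bash
python3 - <<'E'
from workcell import *
import cv2
o=get_obs();print(o['position'],o['ft_force'],o['torque'])
c=camera('side');cv2.imwrite('pics/s6.png',cv2.resize(c['color'][200:280,290:390],(750,600))[:,:,::-1])
E
```

```text
[ 0.48761674 -0.1191891  -0.0153337 ] [ 0.23645414 -0.30605234 -0.46607241] [ 0.01926673 -0.04983487  0.00217241]
```

View pics/s6.png

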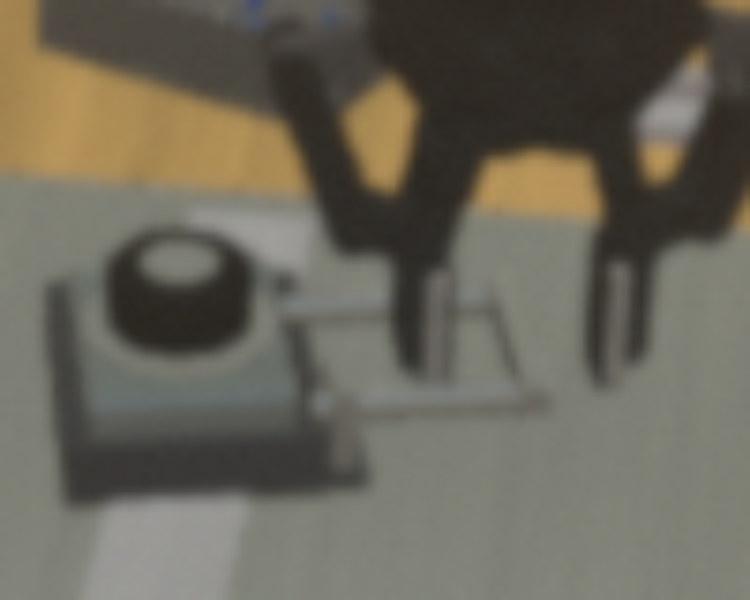

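One finger is inside the loop at crop (430,340) and the other is in front of the bar at (610,340). I close gently and pull.

Emit:
{"method": "move_arm", "body": {"plan": [{"delta_pos": [0, 0, 0], "turn": [0, 0, 0], "fingers": 0.75}, {"delta_pos": [0, 0, 0], "turn": [0, 0, 0], "fingers": 0.95}, {"delta_pos": [0, 0, 0], "turn": [0, 0, 0], "fingers": 0.95}, {"delta_pos": [0, 0, 0], "turn": [0, 0, 0], "fingers": 0.95}], "force": 20}}

```text
clock: 16.08
position: [0.4874, -0.1195, -0.0153]
ee_rot: [0.632, 0.775, 0.0, 0.0]
ft_force: [-0.5, 0.7, 2.1]
grip_width: 0.088
grasp_force: 20.4
```

Emit:
{"method": "move_arm", "body": {"plan": [{"delta_pos": [0, -0.004, 0], "turn": [0, 0, 0], "fingers": 0.95}, {"delta_pos": [0, -0.008, 0], "turn": [0, 0, 0], "fingers": 0.95}, {"delta_pos": [0, -0.012, 0], "turn": [0, 0, 0], "fingers": 0.95}, {"delta_pos": [0, -0.016, 0], "turn": [0, 0, 0], "fingers": 0.95}]}}

```text
clock: 16.58
position: [0.4713, -0.1228, -0.0155]
ee_rot: [0.632, 0.775, 0.0, 0.0]
ft_force: [2.0, -0.7, 1.6]
grip_width: 0.083
grasp_force: 20.3
```

Emit:
{"method": "move_arm", "body": {"plan": [{"delta_pos": [0, -0.0015, 0], "turn": [0, 0, 0], "fingers": 0.95}, {"delta_pos": [0, -0.003, 0], "turn": [0, 0, 0], "fingers": 0.95}]}}

```text
clock: 16.82
position: [0.4685, -0.1232, -0.0156]
ee_rot: [0.632, 0.775, 0.0, -0.0]
ft_force: [1.5, 0.9, 1.3]
grip_width: 0.083
grasp_force: 20.2
```

Emit:
{"method": "move_arm", "body": {"plan": [{"delta_pos": [0, -0.001, 0], "turn": [0, 0, 0], "fingers": 0.95}, {"delta_pos": [0, -0.0015, 0], "turn": [0, 0, 0], "fingers": 0.95}]}}

```text
clock: 17.08
position: [0.4677, -0.1234, -0.0154]
ee_rot: [0.632, 0.775, 0.0, 0.0]
ft_force: [4.7, 1.4, -0.0]
grip_width: 0.085
grasp_force: 20.1
```

Emit:
{"method": "move_arm", "body": {"plan": [{"delta_pos": [0, -0.001, 0], "turn": [0, 0, 0], "fingers": 0.95}, {"delta_pos": [0, -0.001, 0], "turn": [0, 0, 0], "fingers": 0.95}]}}

```text
clock: 17.32
position: [0.4678, -0.1234, -0.015]
ee_rot: [0.632, 0.775, 0.001, 0.001]
ft_force: [7.2, 0.3, -0.0]
grip_width: 0.088
grasp_force: 20.1
```

End stop reached: 7 N with no motion after 20 mm of travel. I release, rise and go back to the dial.

Emit:
{"method": "move_arm", "body": {"plan": [{"delta_pos": [0, 0.0015, 0], "turn": [0, 0, 0], "fingers": 0.75}, {"delta_pos": [0, 0.0015, 0], "turn": [0, 0, 0], "fingers": 0.6}, {"delta_pos": [0, 0.0015, 0], "turn": [0, 0, 0], "fingers": 0.6}, {"delta_pos": [0, 0.0015, -0.03], "turn": [0, 0, 0], "fingers": 0.6}, {"delta_pos": [0, 0.0015, -0.08], "turn": [0, 0, 0], "fingers": 0.5}, {"delta_pos": [0, 0.05, -0.1], "turn": [0, 0, 0], "fingers": 0.4}, {"delta_pos": [0, 0.1, -0.1], "turn": [0, 0, 0], "fingers": 0.4}, {"delta_pos": [0, 0.11, -0.09], "turn": [0, 0, 0], "fingers": 0.4}, {"delta_pos": [0, 0.11, -0.09], "turn": [0, 0, 0], "fingers": 0.4}]}}

```text
clock: 18.45
position: [0.5727, -0.1013, 0.0728]
ee_rot: [0.632, 0.775, -0.001, -0.001]
ft_force: [-0.6, -0.3, -0.3]
grip_width: 0.596
grasp_force: 0.0
```

```bash
python3 chk.py; python3 - <<'E'
from workcell import *
from h import *
c=camera('side');print(get_obs()['grip_width'])
g=cv2.GaussianBlur(cv2.cvtColor(c['color'],cv2.COLOR_RGB2GRAY).astype(np.float32),(0,0),.8)
for v in (244,246,248,250): i=354+g[v,354:380].argmin();print(v,i,g[v,i],onz(c,i,v,.02).round(4))
x,y,w,h=300,226,30,20
gg=cv2.resize(cv2.cvtColor(c['color'],cv2.COLOR_RGB2GRAY)[y:y+h,x:x+w],None,fx=4,fy=4,interpolation=cv2.INTER_CUBIC)
n,l,st,ce=cv2.connectedComponentsWithStats((gg[:52]>75).astype(np.uint8))
for i in range(1,n): print((ce[i]+.5)/4-.5+[x,y],st[i,4]/16)
E
```

```text
18.45 psi 1.7734335482228223 T [-0.023  0.012  0.027] F [-0.6 -0.3 -0.3] 0.0 [ 0.5727 -0.1013  0.0728] j7 0.15
244 bar col 367 was 353 103
247 bar col 367 was 353 101
250 bar col 367 was 354 117
0.6038408352055007
244 366 106.61134 [ 0.4729 -0.1269  0.02  ]
246 367 104.82775 [ 0.4706 -0.12    0.02  ]
248 367 104.26671 [ 0.4703 -0.1129  0.02  ]
250 368 112.289635 [ 0.468  -0.1062  0.02  ]
[314.54600781 231.06945001] 311.9375
```

Emit:
{"method": "move_arm", "body": {"plan": [{"delta_pos": [0, 0.001, 0.03], "turn": [0, 0, 0], "fingers": 0.4}, {"delta_pos": [0, 0.001, 0.055], "turn": [0, 0, 0], "fingers": 0.4}, {"delta_pos": [0, 0.001, 0.063], "turn": [0, 0, 0], "fingers": 0.4}, {"delta_pos": [0, 0.001, 0.063], "turn": [0, 0, 0], "fingers": 0.4}, {"delta_pos": [0, 0.001, 0.063], "turn": [0, 0, 0], "fingers": 0.6}, {"delta_pos": [0, 0.001, 0.063], "turn": [0, 0, 0], "fingers": 0.75}, {"delta_pos": [0, 0.001, 0.063], "turn": [0, 0, 0], "fingers": 0.75}, {"delta_pos": [0, 0.001, 0.063], "turn": [0, 0, 0], "fingers": 0.75}], "force": 50}}

```text
clock: 19.55
position: [0.5747, -0.102, 0.013]
ee_rot: [0.632, 0.775, -0.0, 0.0]
ft_force: [-6.1, 0.0, 8.5]
grip_width: 0.397
grasp_force: 49.0
```

Emit:
{"method": "move_arm", "body": {"plan": [{"delta_pos": [0, 0, -0.005], "turn": [0, 0, 0], "fingers": 0.75}, {"delta_pos": [0, 0, -0.01], "turn": [0, 0, 0], "fingers": 0.75}]}}

```text
clock: 19.8
position: [0.5746, -0.1016, 0.0218]
ee_rot: [0.632, 0.775, -0.0, -0.0]
ft_force: [-1.8, -1.0, -3.9]
grip_width: 0.393
grasp_force: 49.9
```

Emit:
{"method": "move_arm", "body": {"plan": [{"delta_pos": [0, 0, -0.01], "turn": [0, 0, 0], "fingers": 0.75}, {"delta_pos": [0, 0, -0.025], "turn": [0, 0, 0], "fingers": 0.75}, {"delta_pos": [0, 0, -0.05], "turn": [0, 0, 0], "fingers": 0.75}, {"delta_pos": [0, 0, -0.085], "turn": [0, 0, 0], "fingers": 0.75}, {"delta_pos": [0, 0, -0.12], "turn": [0, 0, 0], "fingers": 0.75}, {"delta_pos": [0, 0, -0.16], "turn": [0, 0, 0], "fingers": 0.75}, {"delta_pos": [0, 0, -0.2], "turn": [0, 0, 0], "fingers": 0.75}, {"delta_pos": [0, 0, -0.235], "turn": [0, 0, 0], "fingers": 0.75}, {"delta_pos": [0, 0, -0.26], "turn": [0, 0, 0], "fingers": 0.75}, {"delta_pos": [0, 0, -0.27], "turn": [0, 0, 0], "fingers": 0.75}, {"delta_pos": [0, 0, -0.27], "turn": [0, 0, 0], "fingers": 0.75}, {"delta_pos": [0, 0, -0.27], "turn": [0, 0, 0], "fingers": 0.75}]}}

```text
clock: 21.3
position: [0.5744, -0.1014, 0.2903]
ee_rot: [0.632, 0.775, -0.0, -0.001]
ft_force: [-0.2, -0.8, -3.3]
grip_width: 0.392
grasp_force: 50.2
```

```bash
python3 - <<'E'
from workcell import *
from h import *
o=get_obs();print(o['clock'],o['position'],o['ft_force'],o['grip_width'],o['grasp_force'])
c=camera('side');cv2.imwrite('pics/s7.png',c['color'][0:400,160:600,::-1])
X=cloud(c);r=X[255:330,255:330].reshape(-1,3);q=r[(r[:,2]>.098)&(r[:,2]<.112)&(r[:,1]>.12)&(r[:,1]<.165)];print('lever tip x',q[:,0].mean() if len(q) else None)
E
```

```text
21.3 [ 0.57441404 -0.10143667  0.2902704 ] [-0.23932979 -0.79757562 -3.2955661 ] 0.39204830500555277 50.1594614982605
lever tip x 0.5810721290388208
```

View pics/s7.png

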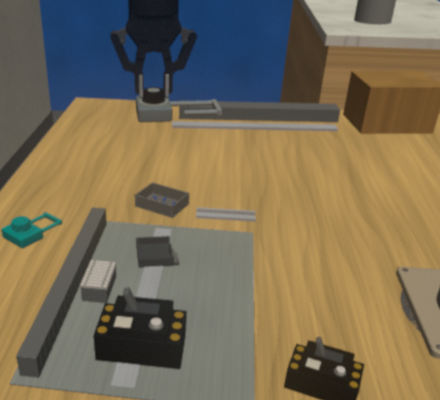

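The lock hangs open in the gripper at (155,105), the bracket at (157,250) is empty, and the lever at (128,297) is latched. The lock's underside is about 0.285 m up.

```bash
python3 -c "
from workcell import *
print(hand_in())"
```

```text
the job is handed in; nothing more can be done
None
```

The job is handed in, all steps done in order: breaker tripped and relatched, shackle popped at the third click and pulled to its end stop, and the open lock held about 28 cm above the bench at 21 s, with no bystander touched.

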